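# Isolator first, then the interlocked mode selector

### The arm

A 6-joint arm with a two-finger parallel gripper is mounted at the origin on a cart in front of the work surface, level with it; the furniture and walls round the work are solid. World frame = base frame: x ahead of the robot, y to its left, z up, the work surface at z = 0. Lengths are in m, angles in degrees, forces in N, time in s.
With the tool pointing down it reaches from about 0.4 to 0.825 m from the base axis. Payload 7 kg.
Tool frame: the origin (TCP) lies midway between the tips of the shut fingers; the grasp point (between the pads) lies 19 mm behind it; z points along the fingers, y is the line along which they close (so a half turn about z gives the same grasp; the last joint's range is limited). The gripper opens to 88 mm and grips with 3 to 60 N. Pads are 19 mm wide; open, the fingers measure 130 mm over their backs; the gripper's body (78 mm by 193 mm) begins 47 mm behind the grasp point.
Start: joints at [81.423, 20.546, 0.682, 0, -70.136, -16.507], TCP at [0.286, 0.611, 0.227] pointing down, gripper open.
Joint ranges: [-176.03, 176.03], [-82.01, 121.73], [-58.28, 71.71], [-173.87, 95.51], [-174.79, -0.11], [-173.66, 173.66]. Speed limits (degrees/s): [136.94, 136.94, 172.46, 180, 180, 180].

### API

Orientations are given as [roll, pitch, yaw] about the fixed x, y, z axes, in that order (R = Rz(yaw) Ry(pitch) Rx(roll)).
In Python, from plant import ctrl gives the robot as it stands. The module is installed in compiled form; this text tells all that it offers.
- The arm moves only by the tool send_rows, never from a script. Its argument "plan" is a list that holds one entry, the list of rows, each a list of 6 numbers: the shift along the tool's x, y, z in shares of 600 mm (1.0 is 600 mm), then the turn, a rotation vector about the tool's x, y, z in normalised numbers (1 is 180 degrees). A call has 1 to 8 rows; each row is the pose to reach, as a shift and turn from the pose commanded when the call began, along the tool's axes at that moment; what a row does not reach only later rows make up. A row lasts 1/12 s, in which the tool goes at most 41.7 mm and 7.16 degrees, less where a joint would pass 70% of its speed; a pose out of reach is approached as far as the arm can. Shift and turn numbers lie between -1 and 1, and a call with a number outside is refused. A call with a gripper value outside its range is refused whole. "fingers" is the opening, from 0 (shut) to 1 (fully open), set as the call begins (left out, the last holds). The fingers move at their own pace and stop on an object; the grip force is fixed at half the most. Time passes only in rows, so rows that repeat a pose let the fingers close. It gives the time, the measured TCP pose, the force, the opening and the grip force at its end, in the units of the state.
- ctrl.get_obs(): the state, without advancing time (a new reading comes with each control period).
- ctrl.snapshot(name): name is "side" or "top" or "wrist"; returns a dict with "img" (480x640x3 uint8, red, green, blue), "K" (3x3 intrinsics, pixels), "pose" (4x4, takes a point from camera to world coordinates). Camera axes: x right, y down, z forward; pixel columns grow to the right and rows downward; lengths in m; the calibration is good to about 2 mm. A picture is of the moment at which its call begins. There is no depth.
- ctrl.close_job(): hands the job in; it is judged then, once.
The state is a dict: "clock": time; "joint_pos": joint angles; "qvel": joint speeds; "tau": joint torques, N m; "tool_pos": TCP position; "orientation": TCP orientation; "force": force on the tool from outside, world axes, zero at the start; "moment": the same for the moment, N m; "opening": finger opening in m; "gripper_force": force on a finger pad.
Only numpy, scipy, OpenCV 4.12 (cv2) and the standard library are available. Lean on these libraries where they do the work, as an engineer would, in place of code of your own. Each camera call takes 0.05 s, during which the arm holds its last target. There are 200 camera calls.

### The job

Switch on the bench's control box: turn the big isolator handle clockwise until you feel it fully home against its end stop, which frees the interlocked small selector handle beside it; then turn the selector clockwise fully home against its own stop and let go. Where each stop lies must be felt: never force a handle against its stop or against the lock, and leave the things beside the box where they stand.

Things in the scene. Friction and masses are not known exactly. Their poses are not given: they have to be found in the camera images.
- control_box: grey control box, fixed to the desk, 100 x 194 x 60 mm (x, y, z); origin at the centre of its underside, z up, its y axis along the long side. Two black bar handles stand on its top, both turning about upright axes: the big isolator on the axis at y = +50 mm, the small selector on the axis at y = -50 mm of the box's frame
- isolator_grip (a point): centre of the big isolator handle's bar, on its turning axis, 86 mm above the desk. The bar is 74 mm long, 20 mm wide, 36 mm tall (68 to 104 mm above the desk), over a thin round skirt 68 mm across. At joint value t its length (nose with small bright mark) points at (1.45 - t) rad counter-clockwise from the box's x axis; the point's own axes are the box's at t = 0
- selector_grip (a point): centre of the small selector handle's bar, on its turning axis, 86 mm above the desk. The bar is 48 mm long, 16 mm wide, 36 mm tall (68 to 104 mm above the desk), over a thin round skirt 56 mm across. At joint value t its length (nose with bright mark) points at (0.50 - t) rad counter-clockwise from the box's x axis; the point's own axes are the box's at t = 0
- isolator (a joint): isolator turn in rad, clockwise from above; starts at 0 to 0.3. Its rigid end stop is set anew each time between 1.15 and 1.45 with no visible sign: feel for it. Turning friction is 0.22 N m, it stays where left; load on the stop at most 1.2 N m on top (35 N on the stop dog). Only within about 0.08 rad of the stop is the selector free, which then traps it
- selector (a joint): selector turn in rad, clockwise from above; starts at 0 to 0.02. Locked, a hidden lug stops it at about 0.15 and may be pushed with at most 25 N (about 1.4 N m). Freed, it turns with 0.1 N m friction to a rigid stop at about 0.95 and stays there; load on that stop at most 1.2 N m (35 N on its dog)
- tape_roll: bystander: roll of clear tape, 96 mm across, 48 mm high, lying flat; origin at the centre of its underside
- stapler: bystander: desk stapler, 151 x 36 x 49 mm; origin under its centre
- tape_measure: bystander: tape measure standing upright, 80 x 43 x 62 mm; origin under its centre
- mug: bystander: mug, 86 mm across, 94 mm high, with a handle; origin under its centre

How it is judged:
By the outcome, as a careful person would: the job done as asked, in the order asked, and still so for the second after the job is handed in, with the robot touching nothing.
It also fails if it takes over 72 s, if anything falls off the work surface, if the arm or the gripper's body presses on something with over 40 N, if the wrist force passes 120 N, or if a joint passes its speed limit or range.

## Working session

There is one attempt and no reset: what is moved stays moved. The work goes in short steps, Python scripts to look and compute and a tool call to move; the robot and the scene stay as the last step left them, time stands still between calls to the robot, and variables do not carry over. Pictures are saved under pics/ and viewed, at most 10 in all, crops included, and the job is handed in when it is done.

Besides the shell and the picture viewer there is one more tool, called by a JSON object that holds its "api" and its "payload". send_rows: Moves the arm, as the interface text tells. Its arguments: {"type":"object","properties":{"plan":{"type":"array","items":{"type":"array","items":{"type":"array","items":{"type":"number"}}}},"fingers":{"type":"number"}},"required":["plan"]}

```bash
mkdir -p pics; python3 - <<'E'
from plant import ctrl
import cv2,numpy as np
o=ctrl.get_obs()
for k,v in o.items(): print(k,v)
for n in ["top","side"]:
    s=ctrl.snapshot(n); cv2.imwrite(f"pics/{n}0.png",s["img"][:,:,::-1]); np.savez(f"pics/{n}0.npz",**s); print(n,s["K"].tolist(),np.round(s["pose"],4).tolist())
E
```

```text
clock 0.0
joint_pos [ 8.14248184e+01  2.05914231e+01  6.32790922e-01 -2.02806029e-02
 -7.01354252e+01 -1.65060528e+01]
qvel [ 0.00905943  0.06429843  0.04954297 -0.03395154  0.07379081  0.08731165]
tau [-1.51809985e-03 -5.82716274e+01  2.93045425e+01  6.99707955e+00
  6.85101666e-03 -1.68971201e-04]
tool_pos [0.28595831 0.6108864  0.22561485]
orientation [ 1.79904402e+02 -8.44662252e-03 -2.50881344e+01]
force [-0.21642243 -0.2195441   0.45037262]
moment [-0.03952098  0.0385451   0.02533682]
gripper_force 0.0
opening 0.08774757169462898
top [[468.930743783945, 0.0, 306.7101716635071], [0.0, 468.930743783945, 249.12604705194792], [0.0, 0.0, 1.0]] [[-0.006, -0.988, 0.1542, 0.3069], [-1.0, 0.0048, -0.0082, -0.0523], [0.0074, -0.1543, -0.988, 1.1718], [0.0, 0.0, 0.0, 1.0]]
side [[554.4197041443944, 0.0, 328.3382188837632], [0.0, 554.4197041443944, 246.0222947373095], [0.0, 0.0, 1.0]] [[0.3912, 0.7848, -0.4806, 1.0951], [0.9203, -0.331, 0.2086, -0.3398], [0.0046, -0.5239, -0.8518, 1.2163], [0.0, 0.0, 0.0, 1.0]]
```

View pics/top0.png

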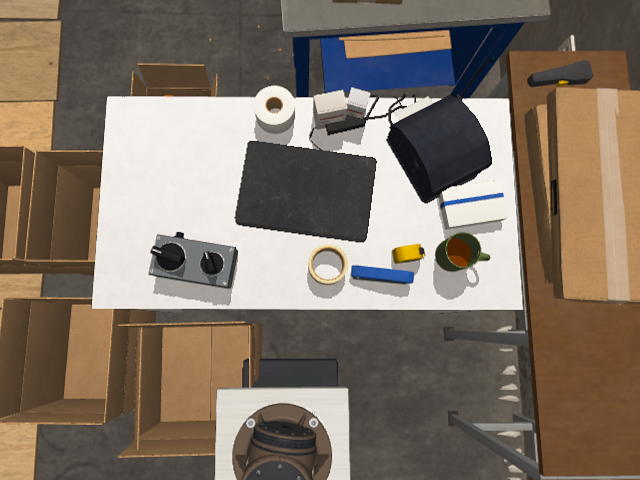

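View pics/side0.png

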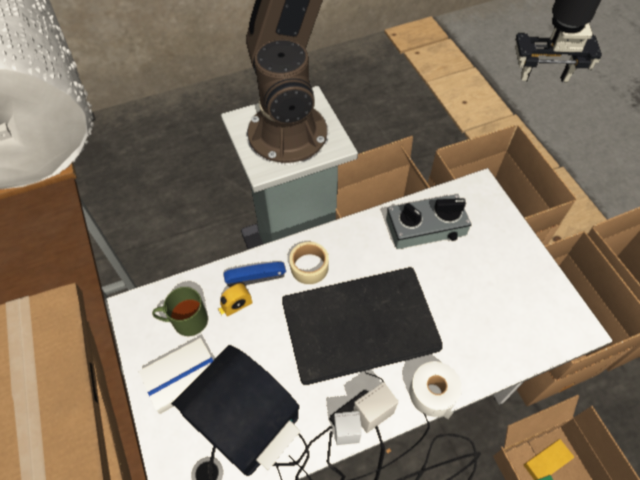

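The top view shows the box at about (193,261), with the isolator at (170,256) and the selector at (212,263). The tape roll is at (328,264), with the stapler, tape measure and mug further right. The side view shows the box at (428,220).

```bash
cat > h.py <<'E'
import numpy as np,cv2
def ray(s,uv,z):
    K,T=s["K"],s["pose"]; d=T[:3,:3]@np.linalg.solve(K,[uv[0],uv[1],1]); o=T[:3,3]
    return o+d*(z-o[2])/d[2]
def proj(s,p):
    T=np.linalg.inv(s["pose"]); q=s["K"]@(T[:3,:3]@p+T[:3,3]); return q[:2]/q[2]
E
python3 - <<'E'
from h import *
a=np.load("pics/top0.npz");b=np.load("pics/side0.npz")
A=cv2.resize(a["img"][220:300,140:250],None,fx=5,fy=5,interpolation=3)
B=cv2.resize(b["img"][180:260,380:480],None,fx=4,fy=5,interpolation=3)
cv2.imwrite("pics/c.png",np.hstack([A,B[:,:250*1]])[:,:800,::-1])
# box top plane by colour
g=a["img"].astype(int); hsv=cv2.cvtColor(a["img"],cv2.COLOR_RGB2HSV)
m=((hsv[...,2]<170)).astype(np.uint8); m[:225]=0;m[295:]=0;m[:,:140]=0;m[:,245:]=0
n,l,st,c=cv2.connectedComponentsWithStats(m); k=1+st[1:,4].argmax(); print(st[k])
mm=cv2.morphologyEx((l==k).astype(np.uint8),cv2.MORPH_OPEN,np.ones((9,9)))
r=cv2.minAreaRect(cv2.findContours(mm,0,2)[0][0]); print(r); print(cv2.boxPoints(r))
for p in cv2.boxPoints(r): print(p,ray(a,p,.06).round(4))
for p in [(170,256),(212,263)]: print(ray(a,p,.086))
E
```

```text
[ 148  232   90   63 4444]
((192.88998413085938, 268.7699890136719), (85.70134735107422, 58.124183654785156), 8.130102157592773)
[[146.35999 291.47998]
 [154.57999 233.93999]
 [239.41998 246.06   ]
 [231.19998 303.59998]]
[146.35999 291.47998] [0.3811 0.3175 0.06  ]
[154.57999 233.93999] [0.5192 0.3042 0.06  ]
[239.41998 246.06   ] [0.4887 0.0999 0.06  ]
[231.19998 303.59998] [0.3515 0.117  0.06  ]
[0.46172405 0.25772029 0.086     ]
[0.44476887 0.15946269 0.086     ]
```

View pics/c.png

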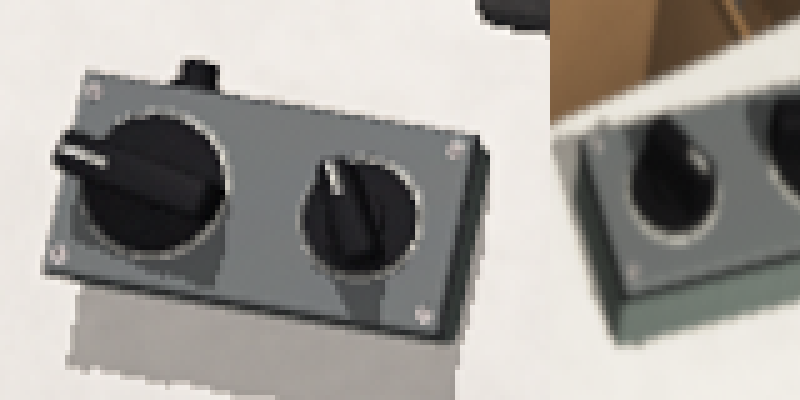

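The crop shows the box-top corners at crop (85,70), (482,138), (440,340) and (43,272). The big skirt is centred near (153,183) with its nose at (60,150). The small skirt is centred near (360,215) with its nose at (328,162).

```bash
python3 - <<'E'
from h import *
a=np.load("pics/top0.npz");b=np.load("pics/side0.npz")
f=lambda u,v,z: ray(a,(140+u/5-.4,220+v/5-.4),z)
C=np.array([f(*p,.06) for p in [(85,70),(482,138),(440,340),(43,272)]]);print(C.round(4))
print([np.linalg.norm(C[i]-C[i-1]).round(4) for i in range(4)])
y=(C[0]+C[3]-C[1]-C[2])[:2];y/=np.linalg.norm(y);x=(C[0]+C[1]-C[2]-C[3])[:2];x/=np.linalg.norm(x)
c=C.mean(0)[:2];th=np.degrees([np.arctan2(-y[0],y[1]),np.arctan2(x[1],x[0])]);print("c",c,"yaw",th)
t=np.radians(th[0]);yy=np.array([-np.sin(t),np.cos(t)])
I=c+.05*yy;S=c-.05*yy;print("iso",I,"sel",S)
print("skirts",f(153,183,.064),f(360,215,.064))
for n,p,q in [("iso",(60,150),I),("sel",(328,162),S)]:
    d=f(*p,.104)[:2]-q; print(n,np.linalg.norm(d),np.degrees(np.arctan2(d[1],d[0])),"joint0 dir",th[0]+np.degrees(1.45 if n=="iso" else .5))
for s in (b,):
  print("side check", proj(s,np.r_[I,.104]),proj(s,np.r_[S,.104]))
  m=cv2.cvtColor(s["img"],cv2.COLOR_RGB2HSV)[...,2]<45; m[:190]=0;m[235:]=0;m[:,:395]=0;m[:,475:]=0
  n,l,st,ce=cv2.connectedComponentsWithStats(m.astype(np.uint8)); print(st[1:],ce[1:])
E
```

```text
[[0.52   0.2994 0.06  ]
 [0.486  0.108  0.06  ]
 [0.3892 0.1262 0.06  ]
 [0.4225 0.3151 0.06  ]]
[np.float64(0.0988), np.float64(0.1944), np.float64(0.0984), np.float64(0.1918)]
c [0.45443737 0.21218971] yaw [-10.04565345  -9.89011715]
iso [0.46315901 0.26142316] sel [0.44571573 0.16295625]
skirts [0.46437748 0.26350828 0.064     ] [0.4485247  0.16472678 0.064     ]
iso 0.035697512635017206 71.9379537295759 joint0 dir 73.03322683929295
sel 0.024163860100227454 22.4894798285506 joint0 dir 18.602236301864757
side check [449.53259424 200.79188301] [411.01638216 208.07085004]
[[434 199  30  21 472]
 [401 204  20  22 299]
 [395 231   1   2   2]
 [449 232   8   3  17]] [[448.04237288 208.48728814]
 [409.61204013 215.50501672]
 [395.         231.5       ]
 [452.82352941 233.35294118]]
```

The rows are not in the units I measure in: shifts go in shares of 600 mm and turns go in shares of 180 degrees. I convert before sending: 30.9 cm is 0.515, 24.1 cm is 0.4017, -97 degrees is -0.5389.

{"api": "send_rows", "payload": {"plan": [[[0.25,0.2,0.0333,0,0,-0.2778],[0.515,0.4017,0.0917,0,0,-0.5389],[0.515,0.4017,0.0917,0,0,-0.5389],[0.515,0.4017,0.0917,0,0,-0.5389],[0.515,0.4017,0.0917,0,0,-0.5389],[0.515,0.4017,0.0917,0,0,-0.5389],[0.515,0.4017,0.0917,0,0,-0.5389],[0.515,0.4017,0.0917,0,0,-0.5389]]], "fingers": 1}}

```text
clock: 0.77
tool_pos: [0.4343, 0.3186, 0.1807]
orientation: [180.0, 0.0, 31.9]
force: [0.2, -0.1, -0.1]
opening: 0.0874
gripper_force: 0.0
```

```bash
cat >> h.py <<'E'
def go(o,x,y,z,yaw):
    "tool shift cm and z turn to a tool-down target"
    p=np.radians(o["orientation"][2]); d=np.array([x,y,z])-o["tool_pos"]
    print("rows:",np.round([100*(np.cos(p)*d[0]+np.sin(p)*d[1]),100*(np.sin(p)*d[0]-np.cos(p)*d[1]),-100*d[2],-(yaw-o["orientation"][2])],2))
E
python3 -c "
from h import *;from plant import ctrl
o=ctrl.get_obs();print(o['tool_pos'],o['orientation']);go(o,.4635,.262,.17,72)"
```

```text
[0.43433374 0.31859216 0.18073436] [1.79999649e+02 1.42095253e-02 3.18617331e+01]
rows: [ -0.51   6.35   1.07 -40.14]
```

To row units: 6.35 cm is 0.1058, 1.1 cm is 0.0183, -40.1 degrees is -0.2228.

{"api": "send_rows", "payload": {"plan": [[[-0.0083,0.1058,0.0183,0,0,-0.2228],[-0.0083,0.1058,0.0183,0,0,-0.2228],[-0.0083,0.1058,0.0183,0,0,-0.2228],[-0.0083,0.1058,0.0183,0,0,-0.2228],[-0.0083,0.1058,0.0183,0,0,-0.2228],[-0.0083,0.1058,0.0183,0,0,-0.2228],[-0.0083,0.1058,0.0183,0,0,-0.2228],[-0.0083,0.1058,0.0183,0,0,-0.2228]]]}}

```text
clock: 1.43
tool_pos: [0.4628, 0.2638, 0.1699]
orientation: [-180.0, 0.0, 71.4]
force: [-0.3, 0.1, 1.1]
opening: 0.0876
gripper_force: 0.0
```

```bash
python3 -c "
from h import *;from plant import ctrl
s=ctrl.snapshot('wrist');np.savez('pics/w.npz',**s);o=ctrl.get_obs();print(o['tool_pos'],o['orientation'],o['moment']);go(o,.4635,.262,.075,72)
im=s['img'][:,:,::-1].copy()
for q,c in [((.4632,.2614,.104),(0,0,255)),((.4457,.163,.104),(0,255,0))]:
  u=proj(s,np.array(q));print(u);cv2.circle(im,tuple(int(i) for i in u),4,c,-1)
cv2.imwrite('pics/w.png',im)"
```

```text
[0.46285126 0.26388571 0.1699196 ] [-1.79990690e+02  1.75971181e-02  7.14257973e+01] [-0.07141968 -0.12427329  0.00301114]
rows: [-0.16  0.12  9.49 -0.57]
[320.12262219 254.68973427]
[339.99131157 383.71463283]
```

View pics/w.png

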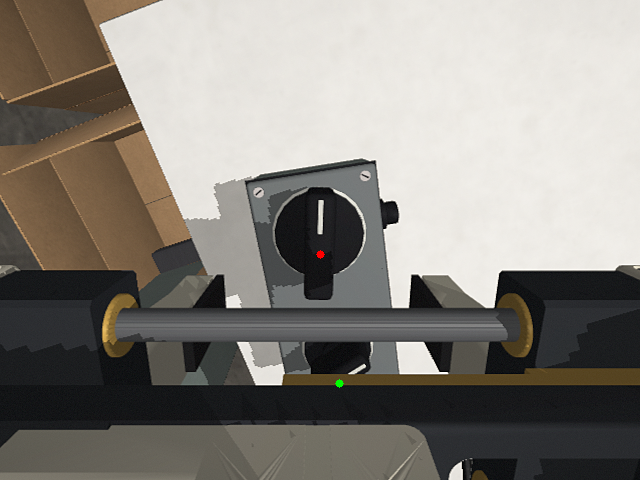

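The wrist view shows the isolator bar upright in the image at u≈320 (nose at v≈187), with the skirt centred near (319,232). The bar is aligned with the tool's x axis, and the red estimate lies on it. I'll check the centre numerically.

```bash
python3 -c "
from h import *
s=np.load('pics/w.npz')
for n,u,z in [('skirt',(319.5,232),.065),('skirtL',(273,235),.065),('skirtR',(365,231),.065),('nose',(320,187),.104),('tail',(318.5,277),.104),('tail2',(318.5,298),.068),('cornR',(377,161),.06),('cornL',(247,182),.06)]: print(n,ray(s,u,z).round(4))
n=ray(s,(320,187),.104)[:2];d=np.array([np.cos(1.257),np.sin(1.257)]);print(n-.037*d)
"
```

```text
skirt [0.4646 0.2663 0.065 ]
skirtL [0.4305 0.2752 0.065 ]
skirtR [0.4974 0.2561 0.065 ]
nose [0.4771 0.3035 0.104 ]
tail [0.4572 0.2469 0.104 ]
tail2 [0.4472 0.2164 0.068 ]
cornR [0.521  0.3025 0.06  ]
cornL [0.4254 0.3184 0.06  ]
[0.46569256 0.268258  ]
```

To row units: 9.5 cm is 0.1583, 8.5 cm is 0.1417.

{"api": "send_rows", "payload": {"plan": [[[0,0,0.05,0,0,0],[0,0,0.1,0,0,0],[0,0,0.1417,0,0,0],[0,0,0.1583,0,0,0],[0,0,0.1583,0,0,0],[0,0,0.1583,0,0,0]]]}}

```text
clock: 1.98
tool_pos: [0.4632, 0.2641, 0.0754]
orientation: [180.0, 0.0, 71.6]
force: [0.4, 0.1, 0.1]
opening: 0.0878
gripper_force: 0.0
```

{"api": "send_rows", "payload": {"plan": [[[0,0,0,0,0,0],[0,0,0,0,0,0],[0,0,0,0,0,0],[0,0,0,0,0,0],[0,0,0,0,0,0],[0,0,0,0,0,0],[0,0,0,0,0,0],[0,0,0,0,0,0]]], "fingers": 0.1}}

```text
clock: 2.65
tool_pos: [0.463, 0.2639, 0.0752]
orientation: [180.0, -0.0, 71.6]
force: [-0.3, 0.4, -0.2]
opening: 0.04
gripper_force: 0.0
```

```bash
python3 -c "
from plant import ctrl
o=ctrl.get_obs()
for k in ['clock','tool_pos','orientation','force','moment','opening','gripper_force']:print(k,o[k])"
```

```text
clock 2.65
tool_pos [0.46297358 0.26393685 0.07515031]
orientation [ 1.79997985e+02 -2.28191560e-03  7.16065255e+01]
force [-0.29785113  0.44104573 -0.21476712]
moment [-0.0914087  -0.06145632  0.05115193]
opening 0.04000393791383064
gripper_force 0.0
```

Still closing at about 72 mm/s. I'll shut onto the bar.

{"api": "send_rows", "payload": {"plan": [[[0,0,0,0,0,0],[0,0,0,0,0,0],[0,0,0,0,0,0],[0,0,0,0,0,0],[0,0,0,0,0,0],[0,0,0,0,0,0],[0,0,0,0,0,0],[0,0,0,0,0,0]]], "fingers": 0}}

```text
clock: 3.32
tool_pos: [0.464, 0.2636, 0.0751]
orientation: [179.9, -0.0, 71.6]
force: [7.5, -3.3, -2.6]
opening: 0.0197
gripper_force: 29.8
```

```bash
cat > st.py <<'E'
from plant import ctrl
import numpy as np
o=ctrl.get_obs()
for k in ['clock','tool_pos','orientation','force','moment','opening','gripper_force']:print(k,np.round(o[k],4))
E
python3 st.py
```

```text
clock 3.3167
tool_pos [0.464  0.2636 0.0751]
orientation [ 1.79924e+02 -1.00000e-03  7.15986e+01]
force [ 7.5218 -3.2758 -2.582 ]
moment [-1.2353 -2.6059 -0.1609]
opening 0.0197
gripper_force 29.8028
```

To row units: 0.1 cm is 0.0017, 10 degrees is 0.0556.

{"api": "send_rows", "payload": {"plan": [[[0,0.0017,0,0,0,0.0111],[0,0.0017,0,0,0,0.0222],[0,0.0017,0,0,0,0.0333],[0,0.0017,0,0,0,0.0444],[0,0.0017,0,0,0,0.0556],[0,0.0017,0,0,0,0.0556],[0,0.0017,0,0,0,0.0556]]]}}

```text
clock: 3.9
tool_pos: [0.4641, 0.2636, 0.0751]
orientation: [180.0, -0.0, 61.7]
force: [2.0, -1.7, -0.3]
opening: 0.0198
gripper_force: 29.9
```

```bash
python3 st.py
```

```text
clock 3.9
tool_pos [0.4641 0.2636 0.0751]
orientation [ 1.799903e+02 -4.500000e-03  6.165650e+01]
force [ 1.9507 -1.6796 -0.3089]
moment [-0.3333 -0.6216 -0.1527]
opening 0.0198
gripper_force 29.9253
```

To row units: 25 degrees is 0.1389.

{"api": "send_rows", "payload": {"plan": [[[0,0,0,0,0,0.0167],[0,0,0,0,0,0.0389],[0,0,0,0,0,0.0611],[0,0,0,0,0,0.0833],[0,0,0,0,0,0.1056],[0,0,0,0,0,0.1278],[0,0,0,0,0,0.1389],[0,0,0,0,0,0.1389]]]}}

```text
clock: 4.57
tool_pos: [0.4639, 0.2637, 0.0751]
orientation: [-180.0, -0.0, 36.6]
force: [0.8, 0.6, 0.5]
opening: 0.02
gripper_force: 29.9
```

```bash
python3 st.py
```

```text
clock 4.5667
tool_pos [0.4639 0.2637 0.0751]
orientation [-1.799955e+02 -7.800000e-03  3.658320e+01]
force [0.823  0.6496 0.4923]
moment [-0.0066 -0.189  -0.0546]
opening 0.02
gripper_force 29.9198
```

To row units: 24 degrees is 0.1333.

{"api": "send_rows", "payload": {"plan": [[[0,0,0,0,0,0.0167],[0,0,0,0,0,0.0389],[0,0,0,0,0,0.0611],[0,0,0,0,0,0.0833],[0,0,0,0,0,0.1056],[0,0,0,0,0,0.1222],[0,0,0,0,0,0.1333],[0,0,0,0,0,0.1333]]]}}

```text
clock: 5.23
tool_pos: [0.4638, 0.2639, 0.0751]
orientation: [-180.0, -0.0, 12.6]
force: [-0.5, 1.6, -0.5]
opening: 0.0198
gripper_force: 29.9
```

```bash
python3 st.py
```

```text
clock 5.2333
tool_pos [0.4638 0.2639 0.0751]
orientation [-1.799754e+02 -5.600000e-03  1.264350e+01]
force [-0.507   1.6276 -0.496 ]
moment [ 0.6168  0.36   -0.0628]
opening 0.0198
gripper_force 29.9177
```

To row units: 1 degrees is 0.0056.

{"api": "send_rows", "payload": {"plan": [[[0,0,0,0,0,0.0028],[0,0,0,0,0,0.0056],[0,0,0,0,0,0.0056]]]}}

```text
clock: 5.48
tool_pos: [0.4639, 0.264, 0.0751]
orientation: [-180.0, -0.0, 11.7]
force: [-1.3, 2.7, 0.4]
opening: 0.0199
gripper_force: 29.9
```

```bash
python3 st.py
```

```text
clock 5.4833
tool_pos [0.4639 0.264  0.0751]
orientation [-1.799758e+02 -8.800000e-03  1.165220e+01]
force [-1.3005  2.6994  0.3617]
moment [0.9813 0.6536 0.177 ]
opening 0.0199
gripper_force 29.9307
```

To row units: 2 degrees is 0.0111.

{"api": "send_rows", "payload": {"plan": [[[0,0,0,0,0,0.0028],[0,0,0,0,0,0.0056],[0,0,0,0,0,0.0083],[0,0,0,0,0,0.0111]]]}}

```text
clock: 5.82
tool_pos: [0.4639, 0.2639, 0.0751]
orientation: [-180.0, -0.0, 9.6]
force: [-2.6, 3.9, 0.2]
opening: 0.02
gripper_force: 29.9
```

```bash
python3 st.py
```

```text
clock 5.8167
tool_pos [0.4639 0.2639 0.0751]
orientation [-1.799762e+02 -7.900000e-03  9.568200e+00]
force [-2.585   3.914   0.2291]
moment [1.6177 1.0125 0.2638]
opening 0.02
gripper_force 29.9383
```

To row units: 1.2 degrees is 0.0067.

{"api": "send_rows", "payload": {"plan": [[[0,0,0,0,0,0.0022],[0,0,0,0,0,0.0044],[0,0,0,0,0,0.0067]]]}}

```text
clock: 6.07
tool_pos: [0.4639, 0.264, 0.0751]
orientation: [-180.0, -0.0, 8.4]
force: [-2.0, 4.4, -0.1]
opening: 0.0197
gripper_force: 29.9
```

```bash
python3 st.py
```

```text
clock 6.0667
tool_pos [0.4639 0.264  0.0751]
orientation [-1.799738e+02 -9.500000e-03  8.370900e+00]
force [-1.997   4.3912 -0.1304]
moment [1.7479 1.0509 0.2374]
opening 0.0197
gripper_force 29.9381
```

To row units: -0.04 cm is -0.0007, 1.2 degrees is 0.0067.

{"api": "send_rows", "payload": {"plan": [[[0,-0.0007,0,0,0,0.0022],[0,-0.0007,0,0,0,0.0044],[0,-0.0007,0,0,0,0.0067]]]}}

```text
clock: 6.32
tool_pos: [0.4638, 0.264, 0.0751]
orientation: [180.0, 0.0, 7.2]
force: [-1.6, 3.4, 0.9]
opening: 0.0201
gripper_force: 29.9
```

```bash
python3 st.py
```

```text
clock 6.3167
tool_pos [0.4638 0.264  0.0751]
orientation [1.799957e+02 2.200000e-03 7.166900e+00]
force [-1.5799  3.3834  0.9399]
moment [1.1129 0.822  0.2434]
opening 0.0201
gripper_force 29.9385
```

To row units: -0.02 cm is -0.0003, 1.2 degrees is 0.0067.

{"api": "send_rows", "payload": {"plan": [[[0,-0.0003,0,0,0,0.0022],[0,-0.0003,0,0,0,0.0044],[0,-0.0003,0,0,0,0.0067]]]}}

```text
clock: 6.57
tool_pos: [0.4639, 0.264, 0.0751]
orientation: [180.0, 0.0, 6.0]
force: [-1.7, -0.8, 0.8]
opening: 0.0197
gripper_force: 29.9
```

```bash
python3 st.py
```

```text
clock 6.5667
tool_pos [0.4639 0.264  0.0751]
orientation [1.799836e+02 4.300000e-03 5.965100e+00]
force [-1.6716 -0.7784  0.7893]
moment [0.5879 0.5135 0.2743]
opening 0.0197
gripper_force 29.9383
```

To row units: 1.2 degrees is 0.0067.

{"api": "send_rows", "payload": {"plan": [[[0,0,0,0,0,0.0022],[0,0,0,0,0,0.0044],[0,0,0,0,0,0.0067]]]}}

```text
clock: 6.82
tool_pos: [0.4638, 0.264, 0.0751]
orientation: [180.0, 0.0, 4.8]
force: [-0.9, 0.3, 0.5]
opening: 0.0195
gripper_force: 29.9
```

```bash
python3 st.py
```

```text
clock 6.8167
tool_pos [0.4638 0.264  0.0751]
orientation [1.799825e+02 7.000000e-03 4.763200e+00]
force [-0.9328  0.2812  0.5151]
moment [0.3545 0.3973 0.2493]
opening 0.0195
gripper_force 29.9379
```

To row units: 1.2 degrees is 0.0067.

{"api": "send_rows", "payload": {"plan": [[[0,0,0,0,0,0.0022],[0,0,0,0,0,0.0044],[0,0,0,0,0,0.0067]]]}}

```text
clock: 7.07
tool_pos: [0.4638, 0.264, 0.0751]
orientation: [180.0, 0.0, 3.6]
force: [-0.7, -0.1, 1.2]
opening: 0.0197
gripper_force: 29.9
```

```bash
python3 st.py
```

```text
clock 7.0667
tool_pos [0.4638 0.264  0.0751]
orientation [1.799872e+02 2.200000e-03 3.566800e+00]
force [-0.6934 -0.0706  1.1527]
moment [0.0316 0.2326 0.1797]
opening 0.0197
gripper_force 29.9377
```

To row units: 1.2 degrees is 0.0067.

{"api": "send_rows", "payload": {"plan": [[[0,0,0,0,0,0.0022],[0,0,0,0,0,0.0044],[0,0,0,0,0,0.0067]]]}}

```text
clock: 7.32
tool_pos: [0.4638, 0.2641, 0.0751]
orientation: [180.0, 0.0, 2.4]
force: [-0.5, -1.0, 2.4]
opening: 0.0196
gripper_force: 29.9
```

```bash
python3 st.py
```

```text
clock 7.3167
tool_pos [0.4638 0.2641 0.0751]
orientation [1.799863e+02 3.200000e-03 2.369000e+00]
force [-0.4559 -0.9649  2.3762]
moment [-0.1799  0.1523  0.2339]
opening 0.0196
gripper_force 29.9373
```

To row units: 1.2 degrees is 0.0067.

{"api": "send_rows", "payload": {"plan": [[[0,0,0,0,0,0.0022],[0,0,0,0,0,0.0044],[0,0,0,0,0,0.0067]]]}}

```text
clock: 7.57
tool_pos: [0.4638, 0.2641, 0.0751]
orientation: [180.0, 0.0, 1.2]
force: [-0.6, -1.0, 1.8]
opening: 0.0198
gripper_force: 30.1
```

```bash
python3 st.py
```

```text
clock 7.5667
tool_pos [0.4638 0.2641 0.0751]
orientation [1.799788e+02 8.200000e-03 1.188300e+00]
force [-0.6155 -0.9609  1.7859]
moment [-0.2656  0.4359  0.5158]
opening 0.0198
gripper_force 30.0663
```

Torque has risen above friction, so I'll confirm with tiny steps.

To row units: 0.2 degrees is 0.0011.

{"api": "send_rows", "payload": {"plan": [[[0,0,0,0,0,0.0006],[0,0,0,0,0,0.0011]]]}}

```text
clock: 7.73
tool_pos: [0.4637, 0.2641, 0.0751]
orientation: [180.0, 0.0, 1.0]
force: [-1.1, -1.4, 2.6]
opening: 0.02
gripper_force: 30.1
```

```bash
python3 st.py
```

```text
clock 7.7333
tool_pos [0.4637 0.2641 0.0751]
orientation [1.799796e+02 7.900000e-03 1.021100e+00]
force [-1.0544 -1.4233  2.6298]
moment [-0.4276  0.4439  0.5312]
opening 0.02
gripper_force 30.0991
```

To row units: 0.4 degrees is 0.0022.

{"api": "send_rows", "payload": {"plan": [[[0,0,0,0,0,0.0011],[0,0,0,0,0,0.0022]]]}}

```text
clock: 7.9
tool_pos: [0.4637, 0.2641, 0.0751]
orientation: [180.0, 0.0, 0.6]
force: [-0.3, -1.6, 2.2]
opening: 0.0195
gripper_force: 30.2
```

```bash
python3 st.py
```

```text
clock 7.9
tool_pos [0.4637 0.2641 0.0751]
orientation [1.799815e+02 7.700000e-03 6.120000e-01]
force [-0.3478 -1.5754  2.1826]
moment [-0.5233  0.5218  0.6989]
opening 0.0195
gripper_force 30.1949
```

Torque keeps climbing (0.27, 0.52, 0.53, 0.70 N m), so the isolator is firmly against its stop. Releasing and lifting.

{"api": "send_rows", "payload": {"plan": [[[0,0,0,0,0,0],[0,0,0,0,0,0],[0,0,0,0,0,0],[0,0,0,0,0,0],[0,0,0,0,0,0]]], "fingers": 0.5}}

```text
clock: 8.32
tool_pos: [0.4639, 0.2643, 0.075]
orientation: [-180.0, -0.0, 0.6]
force: [0.1, 0.4, 0.2]
opening: 0.0427
gripper_force: 0.0
```

To row units: -9.5 cm is -0.1583, -8 cm is -0.1333.

{"api": "send_rows", "payload": {"plan": [[[0,0,-0.0333,0,0,0],[0,0,-0.0833,0,0,0],[0,0,-0.1333,0,0,0],[0,0,-0.1583,0,0,0],[0,0,-0.1583,0,0,0]]]}}

```text
clock: 8.73
tool_pos: [0.4656, 0.2658, 0.1742]
orientation: [-179.7, -0.3, 0.6]
force: [0.9, 0.1, 0.3]
opening: 0.0439
gripper_force: 0.0
```

```bash
python3 -c "
from h import *;from plant import ctrl
o=ctrl.get_obs();print(o['clock'],o['tool_pos'],o['orientation'],o['opening']);go(o,.4466,.1655,.17,19)
s=ctrl.snapshot('wrist');np.savez('pics/w2.npz',**s);cv2.imwrite('pics/w2.png',s['img'][:,:,::-1])"
```

```text
8.7333 [0.46560568 0.26581424 0.17419451] [-179.73336724   -0.29418311    0.63381873] 0.04393560455349525
rows: [ -2.01  10.01   0.42 -18.37]
```

View pics/w2.png

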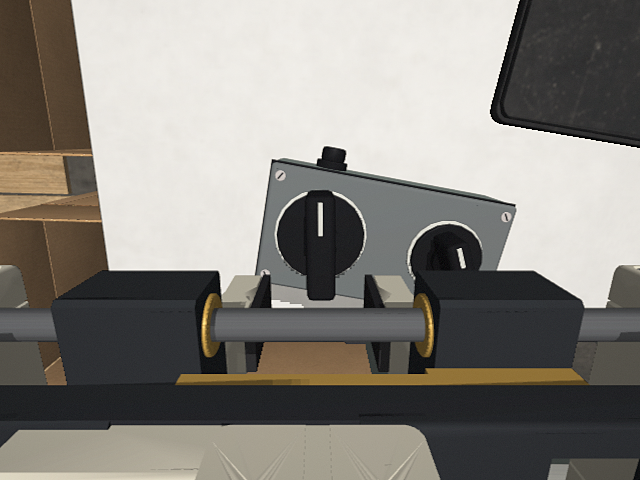

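The isolator bar stays put, vertical in the image at u≈320, matching the tool's yaw. The selector is near (447,258), with its mark leaning about 18° as expected.

To row units: 9.8 cm is 0.1633, 6.5 cm is 0.1083, -17.8 degrees is -0.0989.

{"api": "send_rows", "payload": {"plan": [[[-0.01,0.0533,0,0,0,-0.0333],[-0.02,0.1083,0,0,0,-0.0667],[-0.03,0.1633,0,0,0,-0.0989],[-0.03,0.1633,0,0,0,-0.0989],[-0.03,0.1633,0,0,0,-0.0989],[-0.03,0.1633,0,0,0,-0.0989],[-0.03,0.1633,0,0,0,-0.0989]]]}}

```text
clock: 9.37
tool_pos: [0.447, 0.1666, 0.1697]
orientation: [180.0, 0.0, 18.4]
force: [-0.0, 0.4, -0.6]
opening: 0.044
gripper_force: 0.0
```

```bash
python3 -c "
from h import *;from plant import ctrl
o=ctrl.get_obs();print(o['clock'],o['tool_pos'],o['orientation'],o['opening']);go(o,.4464,.1655,.075,18.4)
s=ctrl.snapshot('wrist');np.savez('pics/w3.npz',**s);cv2.imwrite('pics/w3.png',s['img'][:,:,::-1])
print(proj(s,np.array([.4464,.1655,.104])))
"
```

```text
9.3667 [0.44701279 0.16655383 0.16968829] [1.79991774e+02 2.46472180e-02 1.83704411e+01] 0.04398055985991268
rows: [-0.09  0.08  9.47 -0.03]
[319.5111119  251.76319474]
```

View pics/w3.png

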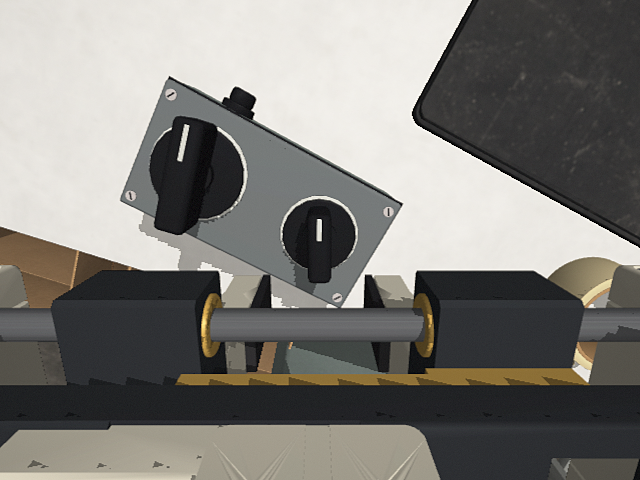

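The selector bar is vertical at u≈319 in this view, centred between the fingers and aligned with the tool. The tape roll is well clear below. Descending and gripping.

To row units: 9.5 cm is 0.1583, 8.5 cm is 0.1417.

{"api": "send_rows", "payload": {"plan": [[[-0.0008,0.0008,0.05,0,0,0],[-0.0008,0.0008,0.1,0,0,0],[-0.0008,0.0008,0.1417,0,0,0],[-0.0008,0.0008,0.1583,0,0,0],[-0.0008,0.0008,0.1583,0,0,0],[-0.0008,0.0008,0.1583,0,0,0]]]}}

```text
clock: 9.92
tool_pos: [0.4465, 0.1658, 0.0746]
orientation: [179.9, 0.1, 18.4]
force: [-0.6, -0.1, -0.1]
opening: 0.044
gripper_force: 0.0
```

{"api": "send_rows", "payload": {"plan": [[[0,0,0,0,0,0],[0,0,0,0,0,0],[0,0,0,0,0,0],[0,0,0,0,0,0],[0,0,0,0,0,0],[0,0,0,0,0,0],[0,0,0,0,0,0],[0,0,0,0,0,0]]], "fingers": 0}}

```text
clock: 10.58
tool_pos: [0.4469, 0.1653, 0.0756]
orientation: [180.0, -0.0, 18.4]
force: [0.5, -3.1, 6.3]
opening: 0.0157
gripper_force: 30.0
```

```bash
python3 st.py
```

```text
clock 10.5833
tool_pos [0.4469 0.1653 0.0756]
orientation [ 1.799903e+02 -4.160000e-02  1.841860e+01]
force [ 0.4535 -3.0614  6.3085]
moment [-0.9206  0.0024 -0.018 ]
opening 0.0157
gripper_force 29.9928
```

To row units: -0.05 cm is -0.0008, 0.04 cm is 0.0007, 6 degrees is 0.0333.

{"api": "send_rows", "payload": {"plan": [[[0,0.0007,-0.0008,0,0,0.0056],[0,0.0007,-0.0008,0,0,0.0139],[0,0.0007,-0.0008,0,0,0.0222],[0,0.0007,-0.0008,0,0,0.0306],[0,0.0007,-0.0008,0,0,0.0333]]]}}

```text
clock: 11.0
tool_pos: [0.4469, 0.1654, 0.0757]
orientation: [-180.0, -0.0, 12.3]
force: [-0.5, -0.7, 1.7]
opening: 0.0156
gripper_force: 30.0
```

```bash
python3 st.py
```

```text
clock 11.0
tool_pos [0.4469 0.1654 0.0757]
orientation [-1.799727e+02 -3.280000e-02  1.230620e+01]
force [-0.4929 -0.7103  1.7305]
moment [ 0.1283 -0.186   0.1096]
opening 0.0156
gripper_force 29.9932
```

To row units: 1.5 degrees is 0.0083.

{"api": "send_rows", "payload": {"plan": [[[0,0,0,0,0,0.0028],[0,0,0,0,0,0.0056],[0,0,0,0,0,0.0083]]]}}

```text
clock: 11.25
tool_pos: [0.4469, 0.1653, 0.0757]
orientation: [-180.0, -0.0, 10.9]
force: [1.7, 1.1, 1.3]
opening: 0.0156
gripper_force: 30.0
```

```bash
python3 st.py
```

```text
clock 11.25
tool_pos [0.4469 0.1653 0.0757]
orientation [-1.799748e+02 -3.320000e-02  1.088110e+01]
force [1.6603 1.0757 1.3092]
moment [ 0.425  -0.1061  0.1416]
opening 0.0156
gripper_force 29.9934
```

To row units: 1.2 degrees is 0.0067.

{"api": "send_rows", "payload": {"plan": [[[0,0,0,0,0,0.0022],[0,0,0,0,0,0.0044],[0,0,0,0,0,0.0067]]]}}

```text
clock: 11.5
tool_pos: [0.4469, 0.1653, 0.0757]
orientation: [-180.0, -0.0, 9.7]
force: [1.0, 2.9, 1.9]
opening: 0.0158
gripper_force: 30.0
```

```bash
python3 st.py
```

```text
clock 11.5
tool_pos [0.4469 0.1653 0.0757]
orientation [-1.799791e+02 -2.770000e-02  9.682100e+00]
force [1.0302 2.929  1.8902]
moment [ 0.8223 -0.1606  0.1148]
opening 0.0158
gripper_force 29.9937
```

To row units: -0.02 cm is -0.0003, 1.2 degrees is 0.0067.

{"api": "send_rows", "payload": {"plan": [[[0,-0.0003,0,0,0,0.0022],[0,-0.0003,0,0,0,0.0044],[0,-0.0003,0,0,0,0.0067]]]}}

```text
clock: 11.75
tool_pos: [0.4468, 0.1654, 0.0757]
orientation: [-180.0, -0.0, 8.5]
force: [1.1, 1.9, 1.1]
opening: 0.016
gripper_force: 30.0
```

```bash
python3 st.py
```

```text
clock 11.75
tool_pos [0.4468 0.1654 0.0757]
orientation [-1.799907e+02 -2.330000e-02  8.476000e+00]
force [1.0614 1.8594 1.072 ]
moment [ 0.5639 -0.509   0.0686]
opening 0.016
gripper_force 29.9937
```

To row units: 1.5 degrees is 0.0083.

{"api": "send_rows", "payload": {"plan": [[[0,0,0,0,0,0.0028],[0,0,0,0,0,0.0056],[0,0,0,0,0,0.0083]]]}}

```text
clock: 12.0
tool_pos: [0.4468, 0.1654, 0.0757]
orientation: [-180.0, -0.0, 7.0]
force: [2.3, 1.3, 1.8]
opening: 0.0163
gripper_force: 30.0
```

```bash
python3 st.py
```

```text
clock 12.0
tool_pos [0.4468 0.1654 0.0757]
orientation [-1.799878e+02 -2.370000e-02  6.963900e+00]
force [2.2904 1.3174 1.7748]
moment [ 0.6047 -0.6509  0.0958]
opening 0.0163
gripper_force 29.9937
```

Past 0.2 rad with friction only, so the selector is free. Taking larger turns, stopping well short of the nominal 0.95 rad (yaw ≈ -36°).

To row units: 20 degrees is 0.1111.

{"api": "send_rows", "payload": {"plan": [[[0,0,0,0,0,0.0111],[0,0,0,0,0,0.0278],[0,0,0,0,0,0.0444],[0,0,0,0,0,0.0611],[0,0,0,0,0,0.0778],[0,0,0,0,0,0.0944],[0,0,0,0,0,0.1056],[0,0,0,0,0,0.1111]]]}}

```text
clock: 12.67
tool_pos: [0.4469, 0.1656, 0.0757]
orientation: [-180.0, -0.0, -13.1]
force: [1.2, 1.9, 2.0]
opening: 0.0158
gripper_force: 30.0
```

```bash
python3 st.py
```

```text
clock 12.6667
tool_pos [0.4469 0.1656 0.0757]
orientation [-1.799619e+02 -1.960000e-02 -1.311250e+01]
force [1.1629 1.8697 2.0308]
moment [ 1.128  -0.5246  0.093 ]
opening 0.0158
gripper_force 29.9942
```

To row units: -0.02 cm is -0.0003, 17.5 degrees is 0.0972.

{"api": "send_rows", "payload": {"plan": [[[0,-0.0003,0,0,0,0.0111],[0,-0.0003,0,0,0,0.0278],[0,-0.0003,0,0,0,0.0444],[0,-0.0003,0,0,0,0.0611],[0,-0.0003,0,0,0,0.0722],[0,-0.0003,0,0,0,0.0833],[0,-0.0003,0,0,0,0.0917],[0,-0.0003,0,0,0,0.0972]]]}}

```text
clock: 13.33
tool_pos: [0.4469, 0.1657, 0.0757]
orientation: [-180.0, -0.0, -30.6]
force: [1.0, 2.8, 1.4]
opening: 0.0158
gripper_force: 30.0
```

```bash
python3 st.py
```

```text
clock 13.3333
tool_pos [0.4469 0.1657 0.0757]
orientation [-1.799605e+02 -9.400000e-03 -3.055820e+01]
force [0.9815 2.7875 1.4227]
moment [ 1.2027 -0.6435  0.1271]
opening 0.0158
gripper_force 29.9941
```

To row units: 1.2 degrees is 0.0067.

{"api": "send_rows", "payload": {"plan": [[[0,0,0,0,0,0.0022],[0,0,0,0,0,0.0044],[0,0,0,0,0,0.0067]]]}}

```text
clock: 13.58
tool_pos: [0.447, 0.1658, 0.0757]
orientation: [-180.0, -0.0, -31.7]
force: [1.3, 3.7, 1.6]
opening: 0.0162
gripper_force: 30.0
```

```bash
python3 st.py
```

```text
clock 13.5833
tool_pos [0.447  0.1658 0.0757]
orientation [-1.799567e+02 -1.150000e-02 -3.168960e+01]
force [1.2772 3.7353 1.6287]
moment [ 1.503  -0.7067  0.103 ]
opening 0.0162
gripper_force 29.9939
```

To row units: -0.02 cm is -0.0003, 1.2 degrees is 0.0067.

{"api": "send_rows", "payload": {"plan": [[[0,-0.0003,0,0,0,0.0022],[0,-0.0003,0,0,0,0.0044],[0,-0.0003,0,0,0,0.0067]]]}}

```text
clock: 13.83
tool_pos: [0.447, 0.1658, 0.0757]
orientation: [-180.0, -0.0, -32.9]
force: [1.3, 4.0, 1.5]
opening: 0.016
gripper_force: 30.0
```

```bash
python3 st.py
```

```text
clock 13.8333
tool_pos [0.447  0.1658 0.0757]
orientation [-1.799762e+02 -7.500000e-03 -3.292110e+01]
force [1.2713 4.0338 1.5315]
moment [ 1.4577 -0.7409  0.131 ]
opening 0.016
gripper_force 29.994
```

To row units: -0.02 cm is -0.0003, 1.2 degrees is 0.0067.

{"api": "send_rows", "payload": {"plan": [[[0,-0.0003,0,0,0,0.0022],[0,-0.0003,0,0,0,0.0044],[0,-0.0003,0,0,0,0.0067]]]}}

```text
clock: 14.08
tool_pos: [0.447, 0.1658, 0.0757]
orientation: [-180.0, -0.0, -34.1]
force: [1.2, 3.4, 3.9]
opening: 0.0161
gripper_force: 30.0
```

```bash
python3 st.py
```

```text
clock 14.0833
tool_pos [0.447  0.1658 0.0757]
orientation [-1.799964e+02 -4.800000e-03 -3.412990e+01]
force [1.2494 3.4495 3.8914]
moment [ 1.3628 -0.5577  0.085 ]
opening 0.0161
gripper_force 29.9943
```

To row units: -0.02 cm is -0.0003, 1.2 degrees is 0.0067.

{"api": "send_rows", "payload": {"plan": [[[0,-0.0003,0,0,0,0.0022],[0,-0.0003,0,0,0,0.0044],[0,-0.0003,0,0,0,0.0067]]]}}

```text
clock: 14.33
tool_pos: [0.447, 0.1658, 0.0757]
orientation: [180.0, -0.0, -35.3]
force: [1.4, 2.3, 5.3]
opening: 0.0158
gripper_force: 30.0
```

```bash
python3 st.py
```

```text
clock 14.3333
tool_pos [0.447  0.1658 0.0757]
orientation [ 1.799878e+02 -2.600000e-03 -3.533320e+01]
force [1.4326 2.2712 5.35  ]
moment [ 0.9891 -0.3872  0.0634]
opening 0.0158
gripper_force 29.9945
```

To row units: 0.9 degrees is 0.005.

{"api": "send_rows", "payload": {"plan": [[[0,0,0,0,0,0.0017],[0,0,0,0,0,0.0033],[0,0,0,0,0,0.005]]]}}

```text
clock: 14.58
tool_pos: [0.447, 0.1658, 0.0756]
orientation: [180.0, -0.0, -36.2]
force: [0.6, 1.8, 5.0]
opening: 0.0158
gripper_force: 30.0
```

```bash
python3 st.py
```

```text
clock 14.5833
tool_pos [0.447  0.1658 0.0756]
orientation [ 1.799854e+02 -6.900000e-03 -3.620450e+01]
force [0.5556 1.7806 5.0327]
moment [ 0.9683 -0.3455  0.3543]
opening 0.0158
gripper_force 30.0441
```

Stop contact starting (0.35 N m), where it was expected. A little more to seat it.

To row units: 0.5 degrees is 0.0028.

{"api": "send_rows", "payload": {"plan": [[[0,0,0,0,0,0.0011],[0,0,0,0,0,0.0022],[0,0,0,0,0,0.0028]]]}}

```text
clock: 14.83
tool_pos: [0.447, 0.1658, 0.0756]
orientation: [180.0, -0.0, -36.7]
force: [0.1, 3.6, 5.8]
opening: 0.0158
gripper_force: 30.2
```

```bash
python3 st.py
```

```text
clock 14.8333
tool_pos [0.447  0.1658 0.0756]
orientation [ 1.799811e+02 -1.000000e-02 -3.667540e+01]
force [0.0696 3.6418 5.7666]
moment [ 0.8596 -0.3649  0.5661]
opening 0.0158
gripper_force 30.1561
```

Fully home. Releasing and retracting.

{"api": "send_rows", "payload": {"plan": [[[0,0,0,0,0,0],[0,0,0,0,0,0],[0,0,0,0,0,0],[0,0,0,0,0,0],[0,0,0,0,0,0]]], "fingers": 0.45}}

```text
clock: 15.25
tool_pos: [0.4465, 0.1654, 0.0752]
orientation: [179.9, 0.0, -36.7]
force: [-0.3, 0.4, 0.3]
opening: 0.0382
gripper_force: 0.0
```

To row units: -12 cm is -0.2, -11 cm is -0.1833.

{"api": "send_rows", "payload": {"plan": [[[0,0,-0.0333,0,0,0],[0,0,-0.0833,0,0,0],[0,0,-0.1333,0,0,0],[0,0,-0.1833,0,0,0],[0,0,-0.2,0,0,0],[0,0,-0.2,0,0,0],[0,0,-0.2,0,0,0]]]}}

```text
clock: 15.83
tool_pos: [0.4469, 0.166, 0.1956]
orientation: [-179.9, 0.0, -36.7]
force: [-0.1, -0.7, 0.8]
opening: 0.0393
gripper_force: 0.0
```

```bash
python3 -c "
from h import *;from plant import ctrl
s=ctrl.snapshot('wrist');cv2.imwrite('pics/w4.png',s['img'][:,:,::-1])";python3 st.py
```

```text
clock 15.8833
tool_pos [0.4464 0.1656 0.1948]
orientation [ 1.79951e+02  3.97000e-02 -3.67150e+01]
force [-1.1633  0.1382 -0.1719]
moment [-0.0293  0.0457  0.0192]
opening 0.0397
gripper_force 0.0
```

View pics/w4.png

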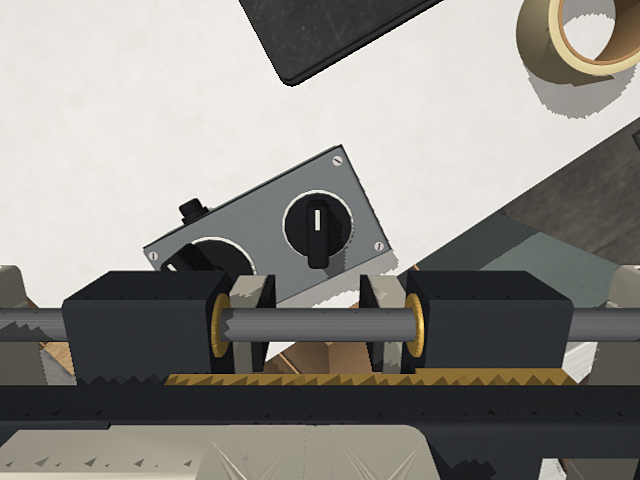

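The selector at (318,225) stays aligned with the tool, so it is still at its stop. The isolator is unmoved, the tape roll at (580,40) is undisturbed and the gripper is clear. Handing in.

```bash
python3 -c "
from plant import ctrl
print(ctrl.close_job())"
```

```text
the job is handed in; nothing more can be done
None
```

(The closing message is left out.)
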